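# Swing the dosing spout over the open mould and open the tap

### The arm

A 6-joint arm with a two-finger parallel gripper is mounted at the origin on a cart in front of the work surface, level with it; the furniture and walls round the work are solid. World frame = base frame: x ahead of the robot, y to its left, z up, the work surface at z = 0. Lengths are in m, angles in rad, forces in N, time in s.
With the tool pointing down it reaches from about 0.275 to 0.825 m from the base axis. Payload 5.2 kg.
Tool frame: the origin (TCP) lies between the finger pads; the fingertips stand 8 mm ahead of it and the grasp point (between the pads) lies 11 mm behind it; z points along the fingers, y is the line along which they close (so a half turn about z gives the same grasp; the last joint's range is limited). The gripper opens to 93 mm and grips with 3 to 60 N. Pads are 15 mm wide; open, the fingers measure 128 mm over their backs; the gripper's body (75 mm by 188 mm) begins 65 mm behind the grasp point.
Start: joints at [1.008, 0.259, 1.535, -0, 1.348, -0.203], TCP at [0.194, 0.515, 0.227] pointing down, gripper open.
Joint ranges: [-3.14, 3.14], [-0.91, 2.08], [0.19, 2.58], [-1.22, 4.36], [0.22, 2.71], [-3.12, 3.12]. Speed limits (rad/s): [2.57, 2.57, 3.14, 3.14, 3.14, 3.14].

### API

Orientations are given as a unit quaternion [x, y, z, w].
In Python, from plant import r gives the robot as it stands. Calls block until the motion is done:
- r.goto(position, orientation): joint-space move of the TCP to a pose.
- r.move_l(position, ori=None, max_speed=0.15, guard=None): straight line of the TCP; ori=None keeps the orientation; max_speed is the mean speed in m/s. With guard (N) it stops when the force on the tool has changed by that much, and returns True; else False.
- r.goto_joints(angles): joint-space move.
- r.gripper_to(opening, newtons=None): opening from 0.0 (shut) to 1.0 (fully open); newtons is the grip in N (None keeps the last); returns when the fingers have stopped.
- r.hold(seconds).
- r.ik(position, orientation): joint angles nearest the present ones, or None.
- r.read_state(): the state.
- r.read_camera(name): name is "side" or "top" or "wrist"; returns the picture (480x640x3 uint8, blue, green, red); there is no depth.
- r.camera_model(name): a dict with "fx", "fy", "cx", "cy" (pixels), "position" and "orientation" of the camera in the world; the wrist camera has in their place "hand_eye" (4x4, takes a point from camera to tool coordinates, whose origin is the TCP and whose axes are the flange's). Camera axes: x right, y down, z forward; pixel columns grow to the right and rows downward; lengths in m; the calibration is good to about 2 mm. A picture is of the moment at which its call begins: read the wrist's pose just before it. camera_model takes no time and is no camera call.
A pose or a line that the arm cannot do raises r.PlanningError and nothing moves.
- r.close_job(): hands the job in; it is judged then, once.
The state is a dict: "time_s": time; "joint_positions": joint angles; "dq": joint speeds; "joint_efforts": joint torques, N m; "tool_pos": TCP position; "ee_rot": TCP orientation; "wrist_force": force on the tool from outside, world axes, zero at the start; "torque": the same for the moment, N m; "opening": opening from 0.0 (shut) to 1.0 (fully open); "grip_force": force on a finger pad.
Only numpy, scipy, OpenCV 4.12 (cv2) and the standard library are available. Lean on these libraries where they do the work, as an engineer would, in place of code of your own. Each camera call takes 0.05 s, during which the arm holds its last target. There are 200 camera calls.

### The job

Push the swivel arm of the dosing station with a fingertip until its spout is over the middle of the one mould that stands open side up; the other two stand upside down. Then push the tap lever round a quarter turn until it is fully open, against its stop, pointing at the column of the swivel arm. Keep the tap shut until the spout is over the mould, and do not pick up, knock over or shift the moulds or the things lying round about.

Things in the scene. Friction and masses are not known exactly. Their poses are not given: they have to be found in the camera images.
- station: Fixed steel bed plate 70 x 300 x 8 mm carrying an aluminium column (68 mm wide foot, 42 mm wide head, 112 mm high) and, joined to it by a level pipe, a slimmer tap post. Origin on the table under the column's axis. The station's own -y runs from the column along the pipe to the tap post, whose axis is 205 mm from the origin; its own -x is the side nearer the robot, where the moulds stand. It is placed anew, with a yaw from -0.25 to 0.2 rad, in every run.
- spout_arm (a joint): Swivel arm on the column, turning about the column's vertical axis; free to stay anywhere (friction about 0.12 N m, no spring). 0: the arm points along the station's -x; positive turns counterclockwise seen from above, that is from -x towards the station's -y (the tap side). Stops at -1.2 and 1.4. It starts parked at -1.1 to -0.8.
- spout (a point): Centre of the lower mouth of the spout, a 24 mm wide dark nozzle at the free end of the swivel arm, 130 mm from the column's axis and 106 mm above the table.
- swivel_mid (a point): Point on the centre line of the swivel arm, 85 mm from the column's axis, 128 mm above the table. The arm is a straight level round tube 18 mm thick (from 119 to 137 mm above the table) from the hub, which is 40 mm wide and 145 mm high, to the spout.
- swivel_pivot (a point): Point on the column's vertical axis at the height of the swivel arm, 128 mm above the table. A tall white crate stands on the table beyond the column (from about 0.65 m ahead of the robot's base) and a stick rack 0.2 m high to the right: keep the hand clear of both; a stick fixture with sticks up to 0.13 m high stands to the left.
- tap_lever (a joint): Tap lever on top of the tap post, turning about the post's vertical axis (friction about 0.08 N m, no spring, stays where it is left). 0 to 0.2: shut, the lever points to the station's -x, square to the pipe; 1.57: fully open at its stop, the lever lies over the pipe and points at the column (the station's +y). It turns clockwise seen from above as the value grows.
- lever_tip (a point): Point on the centre line of the tap lever, 85 mm from its axis and 124 mm above the table. The lever is a level dark bar 12 mm wide and 14 mm high that ends in a black round grip 19 mm thick (from 50 to 100 mm from the axis, 114 to 134 mm above the table).
- lever_pivot (a point): Point on the vertical axis of the tap lever, 124 mm above the table.
- mould_open: Loose grey mould cup, 38 x 64 x 95 mm, standing open side up, flange and mouth on top, its mouth 96 mm above the table. Origin at the centre of its underside, on the table, straight below the middle of the mouth; z up, the mouth is about 58 mm long along its own y and 32 mm wide along x. About 100 g, easily knocked over.
- mould_down_1: The same mould cup upside down, flange on the table and closed end up. Origin at the centre of its underside.
- mould_down_2: Another mould cup upside down, as mould_down_1. The three moulds stand in any order below the circle that the spout describes, at about -0.25, 0.33 and 0.9 of the swivel arm's joint.
- stick_bundle: Loose bundle of wooden sticks, 35 x 117 x 14 mm, lying on the table to the right. Origin at the centre of its underside.
- nail_brush: Loose nail brush, 30 x 86 x 22 mm, lying on the table to the right. Origin at the centre of its underside.
- thermometer: Loose probe thermometer, 22 x 199 x 15 mm, lying on the table near the front edge. Origin at the centre of its underside.
Mind the look-alikes: they are no part of the job. Leave any red look-alike of the mould_open alone.

How it is judged:
By the outcome, as a careful person would: the job done as asked, in the order asked, and still so for the second after the job is handed in, with the robot touching nothing.
It also fails if it takes over 58 s, if anything falls off the work surface, if the arm or the gripper's body presses on something with over 40 N, if the wrist force passes 120 N, or if a joint passes its speed limit or range.

## Working session

There is one attempt and no reset: what is moved stays moved. The work goes in short steps, each a Python script; the robot and the scene stay as the last script left them, time stands still between calls to the robot, and variables do not carry over. Pictures are saved under pics/ and viewed, at most 10 in all, crops included, and the job is handed in when it is done.

```bash
mkdir -p pics; ls
python3 - <<'E'
from plant import r
import cv2
for n in("top","side"):
    cv2.imwrite(f"pics/{n}0.png",r.read_camera(n)); print(n,r.camera_model(n))
print(r.camera_model("wrist")); print(r.read_state())
E
```

```text
pics
top {'fx': 589.2137199381149, 'fy': 589.2137199381149, 'cx': 321.93807012913976, 'cy': 240.96216438595945, 'position': array([ 0.38987834, -0.39623763,  1.28483185]), 'orientation': array([ 0.70732528, -0.70541324,  0.01909423, -0.04145508])}
side {'fx': 521.6060215139037, 'fy': 521.6060215139037, 'cx': 311.4828657046815, 'cy': 242.91357104988143, 'position': array([0.37418641, 0.43301043, 0.50881833]), 'orientation': array([-0.06332207,  0.84940124, -0.52302789,  0.03081679])}
{'fx': 360.4068031272626, 'fy': 360.4068031272626, 'cx': 318.0591694934389, 'cy': 235.96717111958267, 'hand_eye': array([[-2.14320285e-03, -9.55170701e-01, -2.96047864e-01,
         8.34961257e-02],
       [ 9.99997674e-01, -1.97521618e-03, -8.66512717e-04,
         1.52504448e-04],
       [ 2.42909028e-04, -2.96049033e-01,  9.55172713e-01,
        -1.57459000e-01],
       [ 0.00000000e+00,  0.00000000e+00,  0.00000000e+00,
         1.00000000e+00]])}
{'time_s': 0.1, 'joint_positions': array([ 1.00816124e+00,  2.59271531e-01,  1.53592392e+00, -1.58214290e-05,
        1.34799518e+00, -2.02788727e-01]), 'dq': array([ 0.00021645, -0.00286156, -0.00289149,  0.00033043, -0.00141147,
       -0.00098701]), 'joint_efforts': array([ 1.31821362e-03, -4.38211942e+01, -2.84644693e+01,  7.18862540e-02,
        3.60804226e-02, -1.62521712e-05]), 'tool_pos': array([0.19340137, 0.51438839, 0.22592002]), 'ee_rot': array([ 1.78952210e-01,  9.83857443e-01, -7.44065925e-04, -2.91216329e-04]), 'wrist_force': array([0.28461017, 0.47568481, 0.60268739]), 'torque': array([-0.04104218, -0.01931334, -0.01792729]), 'grip_force': 0.0, 'opening': 1.0004913057660694}
```

View pics/top0.png

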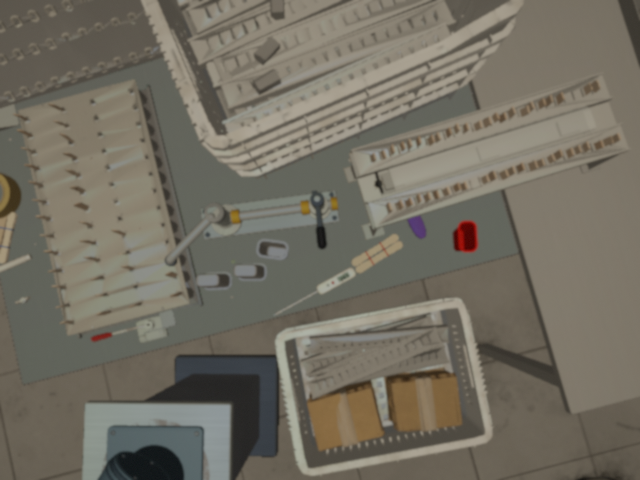

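View pics/side0.png

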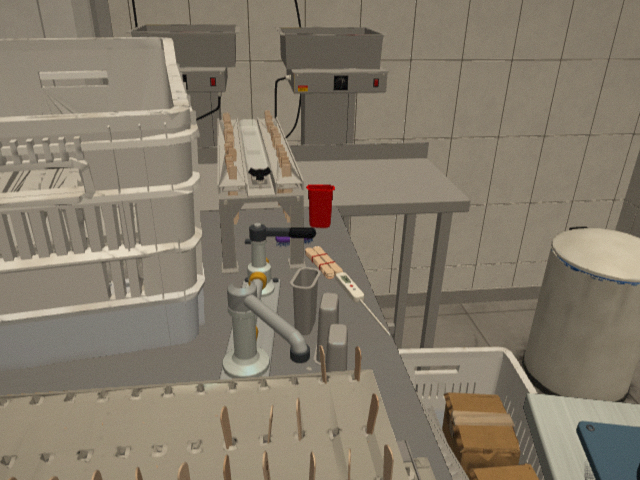

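The top view shows the column at about (214,214), the spout at (172,262), the tap pivot at (317,199) and the lever grip at (322,238). Mould candidates are at (212,281), (250,271) and (272,249), plus a red look-alike at (465,236), which is to be left alone. In the side view the farthest grey cup, at (306,285), shows a mouth and so fits the open one, which is (272,249) in the top view. I'll confirm that with an enlarged crop.

Run:
```python
import cv2,numpy as np
t=cv2.imread("pics/top0.png")[180:300,155:345]; s=cv2.imread("pics/side0.png")[215:385,215:365]
cv2.imwrite("pics/c1.png",cv2.resize(t,None,fx=4,fy=4,interpolation=cv2.INTER_CUBIC))
cv2.imwrite("pics/c2.png",cv2.resize(s,None,fx=3.5,fy=3.5,interpolation=cv2.INTER_CUBIC))
```

```text
(no output)
```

View pics/c1.png

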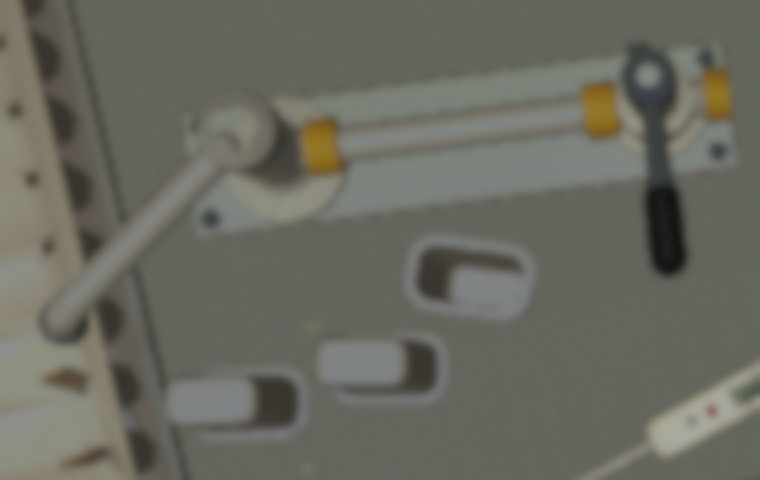

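View pics/c2.png

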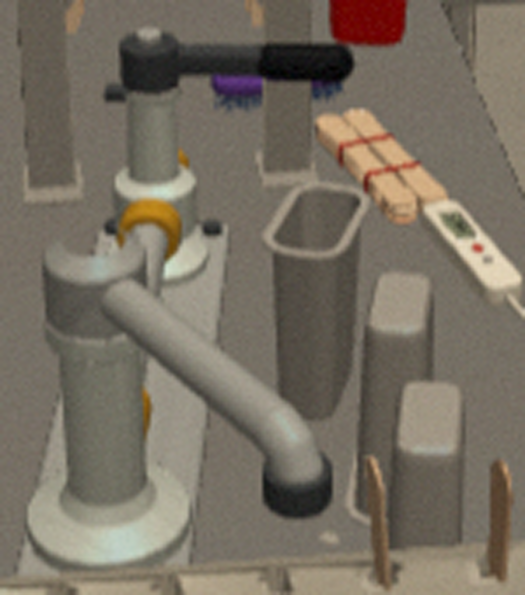

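The crops confirm it. The cup nearest the tap, at top (272,249) and side (305,278), has an open rim with a cavity, while the other two show closed ends above a flange. I'll triangulate next.

```bash
cat > h.py <<'E'
import numpy as np
from scipy.spatial.transform import Rotation as R
def ray(uv,m,T=None):
    d=np.array([(uv[0]-m["cx"])/m["fx"],(uv[1]-m["cy"])/m["fy"],1])
    if T is not None: return T[:3,3],T[:3,:3]@d
    return np.array(m["position"]),R.from_quat(m["orientation"]).as_matrix()@d
def atz(rr,z): o,d=rr; return o+d*(z-o[2])/d[2]
def tri(rs):
    A=0;b=0
    for o,d in rs:
        d=d/np.linalg.norm(d);P=np.eye(3)-np.outer(d,d);A=A+P;b=b+P@o
    return np.linalg.solve(A,b)
E
python3 - <<'E'
from plant import r
from h import *
t,s=r.camera_model("top"),r.camera_model("side")
T=lambda u,v:ray((155+u/4,180+v/4),t); S=lambda u,v:ray((215+u/3.5,215+v/3.5),s)
np.set_printoptions(precision=4,suppress=True)
for n,a,b,z in [("hubtop",T(238,130),S(97,252),.145),("tapcap",T(650,75),S(148,36),.14),("mouth",T(471,277),S(315,220),.096),("grip_end",T(667,262),S(340,64),.124),("nozzle",T(65,322),S(297,490),.106),
 ("d1top",T(211,402),S(432,405),.095),("d2top",T(362,364),S(400,300),.095)]:
    print(n,"tri",tri([a,b]),"top@z",atz(a,z),"side@z",atz(b,z))
for c in [(210,218),(718,150),(706,58)]: print("bolt",atz(T(*c),.01))
E
```

```text
hubtop tri [ 0.5443 -0.1475  0.1388] top@z [ 0.5435 -0.1488  0.145 ] side@z [ 0.5414 -0.1377  0.145 ]
tapcap tri [ 0.5723 -0.3505  0.135 ] top@z [ 0.5714 -0.3507  0.14  ] side@z [ 0.5698 -0.3401  0.14  ]
mouth tri [ 0.4756 -0.2584  0.0947] top@z [ 0.4749 -0.2586  0.096 ] side@z [ 0.4759 -0.2562  0.096 ]
grip_end tri [ 0.48   -0.359   0.1235] top@z [ 0.4805 -0.3589  0.124 ] side@z [ 0.4793 -0.3579  0.124 ]
nozzle tri [ 0.4512 -0.0553  0.1093] top@z [ 0.4511 -0.0544  0.106 ] side@z [ 0.4522 -0.0593  0.106 ]
d1top tri [ 0.4115 -0.1274  0.0969] top@z [ 0.4112 -0.1269  0.095 ] side@z [ 0.4119 -0.13    0.095 ]
d2top tri [ 0.4314 -0.2032  0.0928] top@z [ 0.4307 -0.2036  0.095 ] side@z [ 0.4318 -0.1998  0.095 ]
bolt [ 0.5132 -0.1051  0.01  ]
bolt [ 0.5507 -0.3828  0.01  ]
bolt [ 0.6013 -0.3762  0.01  ]
```

```bash
cat >> h.py <<'E'
np.set_printoptions(precision=4,suppress=True)
C=np.array([.543,-.148]);T_=np.array([.571,-.3505])
def down(phi):  # tool down, tool x towards azimuth phi
    c,s=np.cos(phi),np.sin(phi)
    return R.from_matrix(np.array([[c,s,0],[s,-c,0],[0,0,-1]])).as_quat()
def pose(p0,az,rad,lat,z):
    "beside an arm at azimuth az about p0: lat>0 = counterclockwise side; tool x square to the arm"
    p=p0+rad*np.array([np.cos(az),np.sin(az)])+lat*np.array([-np.sin(az),np.cos(az)])
    return [p[0],p[1],z],down(az-np.pi/2)
E
python3 - <<'E'
from plant import r
from h import *
t=r.camera_model("top")
for n,uv,z in [("rackA",(350,153),.2),("rackB",(372,235),.2),("rackC",(345,160),.2),("stick1",(167,241),.12),("stick2",(171,275),.13),("stick3",(163,224),.12),("fixedge",(185,230),.06),("fixedge",(135,85),.06),("crate",(240,175),.1),("crate",(225,140),.25)]: print(n,atz(ray(uv,t),z))
d=np.radians
for n,(p,q) in [("sw0",pose(C,d(134.4),.075,-.0315,.123)),("sw1",pose(C,d(238),.075,-.0165,.123)),("tap0",pose(T_,d(185),.075,.027,.123)),("tap1",pose(T_,d(98),.075,.017,.123))]:
    print(n,np.array(p),r.ik(p,q))
E
```

```text
rackA [ 0.6482 -0.4135  0.2   ]
rackB [ 0.4942 -0.4541  0.2   ]
rackC [ 0.6349 -0.4042  0.2   ]
stick1 [ 0.4894 -0.0488  0.12  ]
stick2 [ 0.4212 -0.0616  0.13  ]
stick3 [ 0.5236 -0.0398  0.12  ]
fixedge [ 0.5178 -0.0686  0.06  ]
fixedge [0.8323 0.0478 0.06  ]
crate [ 0.627  -0.1901  0.1   ]
crate [ 0.6608 -0.188   0.25  ]
sw0 [ 0.513  -0.0724  0.123 ] [-0.3557  0.2975  1.7553 -0.      1.0888  0.4402]
sw1 [ 0.4893 -0.2029  0.123 ] [-0.6038  0.3164  1.7277 -0.      1.0975 -1.6161]
tap0 [ 0.4986 -0.3839  0.123 ] [-0.8331  0.4792  1.472  -0.      1.1903 -0.9204]
tap1 [ 0.5437 -0.2786  0.123 ] [-0.6559  0.449   1.5217 -0.      1.1709  0.7753]
```

Run:
```python
from plant import r
from h import *
import cv2
d=np.radians; Z=.126; rad=.062
r.gripper_to(0.0,10)
p,q=pose(C,d(134.4),rad,-.0265,.24); r.goto(p,q)
p[2]=Z; print("guard",r.move_l(p,q,max_speed=.12,guard=8),r.read_state()["tool_pos"])
f=[]
for az in list(np.arange(140,232,9))+[234]:
    p,q=pose(C,d(az),rad,-.0165,Z)
    g=r.move_l(p,q,max_speed=.06,guard=15); s=r.read_state(); f.append(np.linalg.norm(s["wrist_force"]))
    if g: print("STOP",az,s["wrist_force"]);break
print(np.array(f),s["time_s"],s["tool_pos"])
for n in("top","side"): cv2.imwrite(f"pics/{n}1.png",r.read_camera(n))
t=cv2.imread("pics/top1.png")[180:300,155:345]; s=cv2.imread("pics/side1.png")[215:385,215:365]
a=cv2.resize(t,(475,300),interpolation=cv2.INTER_CUBIC);b=cv2.resize(s,(265,300),interpolation=cv2.INTER_CUBIC)
cv2.imwrite("pics/c3.png",np.hstack([a,b]))
```

```text
guard False [ 0.5191 -0.0853  0.1267]
[0.8972 1.4834 0.9427 1.3034 1.0364 0.8424 1.0536 0.3563 0.8992 0.4894
 1.17   0.9784] 8.9083 [ 0.4931 -0.1882  0.126 ]
```

View pics/c3.png

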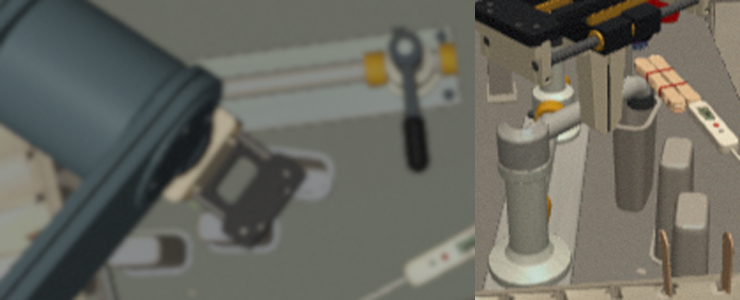

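Run:
```python
from plant import r
from h import *
import cv2,pickle
d=np.radians
p,q=pose(C,d(234),.062,-.03,.126); r.move_l(p,q,max_speed=.1)
p[2]=.25; r.move_l(p,q,max_speed=.2)
r.goto([.42,-.13,.30],down(d(-65)))
r.hold(.2)
s=r.read_state(); w=r.read_camera("wrist"); cv2.imwrite("pics/w1.png",w)
cv2.imwrite("pics/top2.png",r.read_camera("top"));cv2.imwrite("pics/side2.png",r.read_camera("side"))
pickle.dump((s["tool_pos"],s["ee_rot"]),open("w1.pkl","wb"))
a=cv2.resize(cv2.imread("pics/top2.png")[180:300,200:350],(500,400),interpolation=cv2.INTER_CUBIC)
b=cv2.resize(cv2.imread("pics/side2.png")[215:335,215:305+0],(300,400),interpolation=cv2.INTER_CUBIC)
cv2.imwrite("pics/c4.png",np.hstack([a,b]));print(s["time_s"])
```

```text
13.325
```

View pics/w1.png

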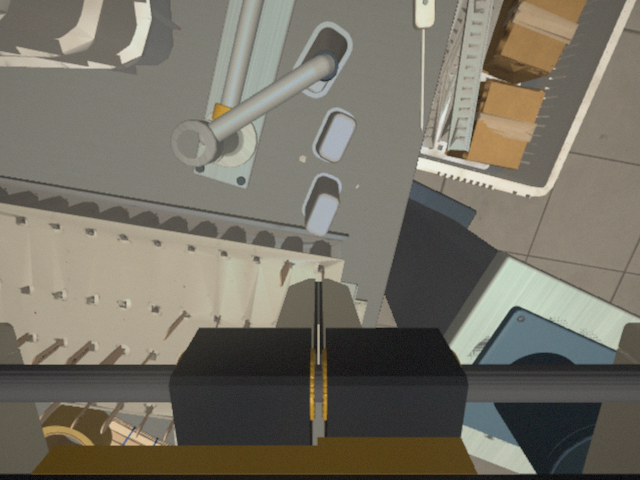

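View pics/c4.png

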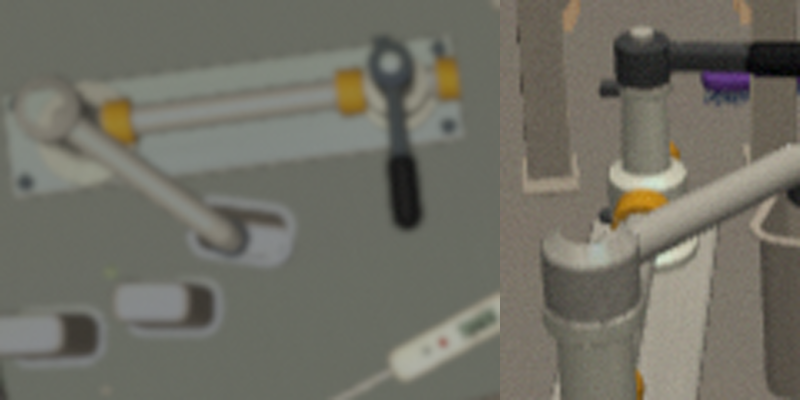

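Run:
```python
from plant import r
from h import *
import pickle
t=r.camera_model("top");w=r.camera_model("wrist");p,q=pickle.load(open("w1.pkl","rb"))
M=np.eye(4);M[:3,:3]=R.from_quat(q).as_matrix();M[:3,3]=p;M=M@w["hand_eye"]
T=lambda u,v:ray((200+u/3.333,180+v/3.333),t); W=lambda u,v:ray((u,v),w,M)
for n,a,b,z in [("hub",T(48,108),W(193,141),.145),("mouth",T(242,231),W(325,60),.096),("nozzle",T(232,236),W(331,67),.112),("tubeEnd",T(222,230),W(322,66),.13)]:
    A,B=atz(a,z),atz(b,z);print(n,tri([a,b]),A[:2],B[:2])
    for c in (C,):
        for X in(A,B): v=X[:2]-c; print("   az",np.degrees(np.arctan2(v[1],v[0]))%360,np.linalg.norm(v))
```

```text
hub [ 0.5435 -0.1489  0.1467] [ 0.5437 -0.1486] [ 0.544  -0.1485]
   az 318.3230036933886 0.0009297911159930563
   az 334.3240565218774 0.0011170720436234555
mouth [ 0.4735 -0.2583  0.0967] [ 0.4748 -0.2583] [ 0.4723 -0.2583]
   az 238.280421796072 0.12968479676437691
   az 237.34266315444415 0.13101227380239336
nozzle [ 0.4675 -0.2537  0.1115] [ 0.4707 -0.2542] [ 0.4644 -0.2531]
   az 235.73079901084716 0.12848465562400935
   az 233.1902320901692 0.13125227071972376
tubeEnd [ 0.4724 -0.2493  0.1219] [ 0.473  -0.2504] [ 0.4709 -0.2481]
   az 235.62376334197478 0.12404864586883232
   az 234.24750557069507 0.12333931435241201
```

The wrist view shows the nozzle at (331,67) and the mouth centre at (325,60). The top crop shows the nozzle at (232,236) against a mouth centre of (242,231), so the arm is about 3.5° short. I'll nudge it.

Run:
```python
from plant import r
from h import *
import cv2,pickle
d=np.radians
p,q=pose(C,d(234),.062,-.03,.25); r.goto(p,q)
p[2]=.126; r.move_l(p,q,max_speed=.15,guard=8)
for az,l in ((234,-.018),(237.9,-.0165)):
    p,q=pose(C,d(az),.062,l,.126); print(r.move_l(p,q,max_speed=.04,guard=15))
r.hold(.2)
p,q=pose(C,d(237.9),.062,-.03,.126); r.move_l(p,q,max_speed=.1)
p[2]=.25; r.move_l(p,q,max_speed=.2)
r.goto([.42,-.13,.30],down(d(-65))); r.hold(.2)
s=r.read_state(); w=r.read_camera("wrist"); cv2.imwrite("pics/w2.png",w)
cv2.imwrite("pics/top3.png",r.read_camera("top"))
pickle.dump((s["tool_pos"],s["ee_rot"]),open("w1.pkl","wb"))
a=cv2.resize(cv2.imread("pics/top3.png")[180:300,200:320],(400,400),interpolation=cv2.INTER_CUBIC)
b=cv2.resize(w[0:200,160:360],(400,400),interpolation=cv2.INTER_CUBIC)
cv2.imwrite("pics/c5.png",np.hstack([a,b]));print(s["time_s"])
```

```text
False
False
22.8417
```

View pics/c5.png

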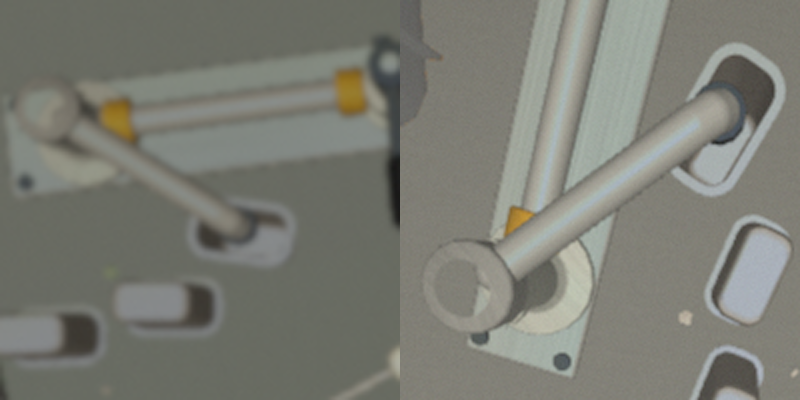

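Run:
```python
from plant import r
from h import *
import pickle
t=r.camera_model("top");w=r.camera_model("wrist");p,q=pickle.load(open("w1.pkl","rb"))
M=np.eye(4);M[:3,:3]=R.from_quat(q).as_matrix();M[:3,3]=p;M=M@w["hand_eye"]
T=lambda u,v:ray((200+u/3.333,180+v/3.333),t); W=lambda u,v:ray(((u-400)/2+160,v/2),w,M)
H=np.array([.5437,-.1487])
for n,a,z in [("mouthT",T(242,231),.096),("mouthW",W(728,119.5),.096),("nozT",T(238,225),.112),("nozW",W(719,112),.109),("tubeW",W(716,108),.128),("tubeT",T(232,219),.128),("midW",W(610,186),.128),("midT",T(155,166),.128)]:
    X=atz(a,z)[:2];v=X-H;print(n,X,np.degrees(np.arctan2(v[1],v[0]))%360,np.linalg.norm(v))
# expected pixels of the spout mouth for joint azimuths
for az in (236,238,240):
    X=np.r_[H+.13*np.array([np.cos(np.radians(az)),np.sin(np.radians(az))]),.106]
    c=np.linalg.inv(M)@np.r_[X,1];u=w["fx"]*c[0]/c[2]+w["cx"];v=w["fy"]*c[1]/c[2]+w["cy"]
    print(az,(u-160)*2+400,v*2)
```

```text
mouthT [ 0.4748 -0.2583] 237.8540106618982 0.12946097359751943
mouthW [ 0.4732 -0.2581] 237.20123325735514 0.13013679856495705
nozT [ 0.4773 -0.2577] 238.64902995014734 0.12765741525476337
nozW [ 0.4774 -0.2572] 238.56456061299338 0.12717470664913558
tubeW [ 0.4779 -0.2552] 238.27317457198455 0.12518038752497113
tubeT [ 0.4797 -0.256 ] 239.1660903342201 0.12496239784293406
midW [ 0.5062 -0.2089] 238.05863533763943 0.07090370933442683
midT [ 0.5112 -0.2097] 241.94061639621737 0.06909198669979662
236 731.2929136504322 121.54714838518527
238 725.8898270769928 111.99450058923446
240 720.146718017165 102.59107564133541
```

The spout is now at about 238.3° and the mouth at about 237.5°, an error of about 2 mm, which centres it. Next is the tap lever, with the hand yawed 20° to clear the rack.

Run:
```python
from plant import r
from h import *
import cv2
d=np.radians
T_=np.array([.571,-.3505])
def tp(az,off,gap,z=.126):
    lat=.0095+.0075*np.cos(d(off))+.0175*np.sin(d(off))+gap
    p,_=pose(T_,d(az),.077,lat,z); return p,down(d(az-90+off))
p,q=tp(185.3,20,.008,.25); r.goto(p,q)
p[2]=.126; print(np.array(p),"guard",r.move_l(p,q,max_speed=.12,guard=8))
ok=True
for az in np.r_[np.arange(184,100,-9.),100,97.7,95.5,93.5]:
    off=np.clip((az-140)/40*20,0,20)
    p,q=tp(az,off,0)
    g=r.move_l(p,q,max_speed=.07 if az>101 else .03,guard=10)
    if g: s=r.read_state();print("contact at",az,s["wrist_force"],s["tool_pos"]);break
s=r.read_state();print(az,s["wrist_force"],s["time_s"])
a=np.arctan2(*(s["tool_pos"][:2]-T_)[::-1]);print("finger az",np.degrees(a), "lever est", np.degrees(a-np.arcsin(.017/.077)))
p=s["tool_pos"]+.02*np.array([-np.sin(d(97.7)),np.cos(d(97.7)),0]); r.move_l(p,max_speed=.08)
p[2]=.25; r.move_l(p,max_speed=.2)
r.goto([.36,-.08,.30],down(d(-65))); r.hold(.2)
for n in("top","side"): cv2.imwrite(f"pics/{n}4.png",r.read_camera(n))
a=cv2.resize(cv2.imread("pics/top4.png")[180:300,190:350],(480,360),interpolation=cv2.INTER_CUBIC)
b=cv2.resize(cv2.imread("pics/side4.png")[205:385,215:375],(320,360),interpolation=cv2.INTER_CUBIC)
cv2.imwrite("pics/c6.png",np.hstack([a,b]));print(r.read_state()["time_s"])
```

```text
[ 0.4971 -0.388   0.126 ] guard False
93.5 [-15.4887  -3.7646   7.1643] 31.525
finger az 109.59304662823415 lever est 96.8382421374359
34.2833
```

View pics/c6.png

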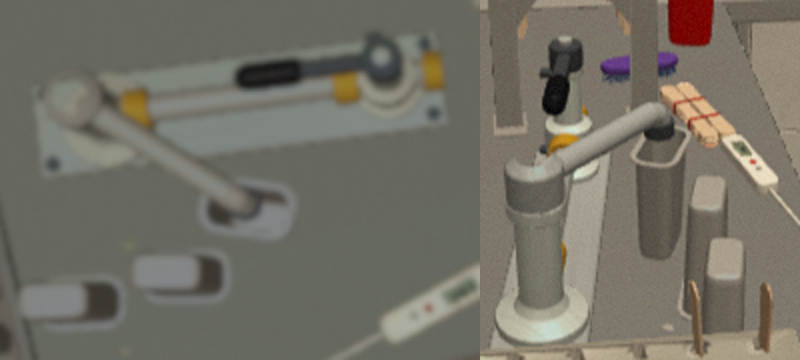

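The lever grip, at (268,74) in the crop, now lies over the pipe and points at the column. A 15 N reaction shows it reached its stop. The spout is still over the open mould at (248,207), the other moulds and loose things have not moved, and the hand is clear.

```bash
python3 -c "
from plant import r
print(r.close_job())"
```

```text
the job is handed in; nothing more can be done
None
```

I pushed the spout over the middle of the open mould (about 2 mm off by my measurement), then turned the tap lever fully open against its stop, and handed the job in at about 34 s with the hand clear and no other object visibly moved.

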